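Close a shielded test case: break the lid stay, shut it, lock both levers

TASK

The board in the grey shielded test case is ready to be measured, so close the case up: press the folding stay on its side at the knee until it unlocks, lower the lid without slamming it until it is fully shut, and only then swing both quarter-turn levers on the lid round until each drops into its locked detent. Leave the spool, the tape and the screwdriver where they are.

Things in the scene. Friction and masses are not known exactly. Their poses are not given: they have to be found in the camera images.
- case: Fixed grey open-topped metal case, 190 (x) by 260 (y) by 120 mm high, standing on the bench. Origin at the centre of its underside; its x axis points from its front to its hinge side (away from the robot, give or take 0.25 rad of yaw), y to its left, z up. Directions below (front, left, back) are the case's own.
- lid_hinge (a point): Middle of the lid's hinge line, on the far top rim of the case: 95 mm along the case's x axis, 120 mm above its underside. The hinge line runs along the case's y. Axes as the case's.
- lid (a joint): Lid angle: 0 = as found, propped open (87 degrees from shut, all but upright), grows as it comes down, 1.52 = fully shut. Aluminium plate 190 by 260 by 6 mm, 0.45 kg; its stiff hinge holds it where it is left (3 to 6 N at the edge moves it). It cannot come down while the stay is locked. Its outer face looks away from the robot while open, up when shut.
- lid_edge (a point): Middle of the lid's free (front when shut) edge, on the outer face: 190 mm from the hinge line, about 310 mm above the bench while open. Axes as the lid's: x from the free edge to the hinge, z out of the outer face.
- knee (a joint): Fold at the knee of the stay: 0 = locked (5 degrees over centre, against its stop); grows as the knee is pressed down and back (about 2 to 6 N). Straight at 0.17; past 0.2 it is unlocked; pressing on folds it further and draws the lid a little way down. It stays where it is left; about 2.5 when the lid is shut.
- knee_pad (a point): Centre of the top face of the steel thumb plate at the stay's knee: 34 mm along the bar, 30 mm wide (y), 5 mm thick, 154 mm left of the case's middle (24 mm outside the wall). It is fixed to the lower bar and swings about stay_foot, 76 mm away along the bar. Its x axis runs up along the bar, z out of the top face (up and to the front); press against z.
- left_lever (a joint): Turn of the left lever: 0 to 0.3 as found (pointing to the lid's middle, -y), 1.571 = locked, pointing to the lid's free edge, towards the robot when shut (clockwise from above). It rises 1 mm up to 0.6, then sinks; from about 1.2 on it snaps into the detent by itself. Takes 4 to 6 N at 40 mm from the axis.
- right_lever (a joint): The same for the right fastener, mirrored: as found it points to the lid's middle (+y); locked at 1.571 it points to the free edge (anticlockwise seen from above).
- left_stud (a joint): Height of the left fastener's stud and lever (m): 0 unlocked, rises to about +0.001 on the way, drops to about -0.003 in the locked detent.
- right_stud (a joint): The same for the right fastener.
- left_axis (a point): On the left lever's turning axis, half-way up the lever, about 19 mm over the lid's outer face (lever 18 mm high, its underside 10 mm over the lid). The axis stands 130 mm from the hinge line (60 mm from the free edge), 75 mm left of the lid's middle.
- left_tip (a point): End of the left lever, 50 mm from its axis, half-way up; the dark steel lever is a bar 12 mm wide with a 24 mm round hub.
- right_axis (a point): On the right lever's turning axis, half-way up the lever; 130 mm from the hinge line, 75 mm right of the lid's middle.
- right_tip (a point): End of the right lever, 50 mm from its axis, half-way up; the lever is like the left one.
- spool: Loose copper-coloured spool, 60 mm across, 50 mm high, standing to the right of the case. Origin under its centre. Not to be moved.
- tape: Loose roll of tape, 90 mm across, 25 mm high, lying to the left of the case. Origin under its centre. Not to be moved.
- driver: Loose screwdriver lying on the bench to the right of the case. Not to be moved.
- stay_foot (a point): Pin of the stay's lower bar, 10 mm outside the case's left (+y) wall, 150 mm ahead of the hinge line, 12 mm below the rim. The stay is two flat steel bars, 88 mm each between pins, running from here up and back to the lid's left edge, 80 mm from the hinge. Axes as the case's.

How it is judged:
On the way, in this order (a step that is already met when the one before it is completed fails the run):
1. the stay is broken at its knee while the lid is still well open (value of joint knee above 0.2 rad and value of joint lid below 0.9 rad), for 0.1 s.
2. the lid is fully shut, with both fasteners still unlocked (value of joint lid above 1.49 rad and value of joint each of left_lever, right_lever below 0.8 rad), for 0.2 s.
3. one fastener has dropped into its locked detent (value of joint lid above 1.49 rad and ((value of joint left_lever above 1.5 rad and value of joint left_stud below -0.0012 m) or (value of joint right_lever above 1.5 rad and value of joint right_stud below -0.0012 m))), for 0.2 s.
4. both fasteners have dropped into their locked detents (value of joint each of left_lever, right_lever above 1.5 rad and value of joint each of left_stud, right_stud below -0.0012 m), for 0.2 s.
At the end, for the whole second after the job is handed in: The lid is fully shut (within 0.03 rad, 6 mm at its edge) and both levers are turned to within 0.07 rad of the full quarter turn with their studs dropped by at least 1.2 mm into the detents (all of step 4 and value of joint lid above 1.49 rad); the robot touches nothing.
It fails at once if the lid is slammed (its edge moves faster than about 0.55 m/s over the last part of the way) (velocity of joint lid above 3 rad/s and value of joint lid above 0.9 rad).
It fails at once if the spool, the tape or the screwdriver is moved by more than 30 mm (distance of any of spool, tape, driver from where it was at the start of the episode above 0.03 m).
It also fails if it takes over 72 s, if anything falls off the work surface, if the arm or the gripper's body presses on something with over 40 N, if the wrist force passes 120 N, or if a joint passes its speed limit or range.

ROBOT

A 6-joint arm with a two-finger parallel gripper is mounted at the origin on the work surface. World frame = base frame: x ahead of the robot, y to its left, z up, the work surface at z = 0. Lengths are in m, angles in rad, forces in N, time in s.
With the tool pointing down it reaches from about 0.225 to 0.875 m from the base axis. Payload 3.4 kg.
Tool frame: the origin (TCP) lies at the very end of the fingers, on their centre line; the grasp point (between the pads) lies 19 mm behind it; z points along the fingers, y is the line along which they close (so a half turn about z gives the same grasp; the last joint's range is limited). The gripper opens to 85 mm and grips with 20 to 120 N. Pads are 22 mm wide; open, the fingers measure 114 mm over their backs; the gripper's body (76 mm by 85 mm) begins 54 mm behind the grasp point. The pads swing forward as they close: fully open they stand 13 mm farther back than shut.
Start: joints at [1.214, 0.276, 1.505, -0, 1.361, -0.121], TCP at [0.134, 0.559, 0.194] pointing down, gripper open.
Joint ranges: [-2.89, 2.89], [-0.75, 2.08], [0.22, 2.7], [-1.18, 4.32], [0.11, 2.71], [-2.7, 2.7]. Speed limits (rad/s): [2.57, 2.57, 3.14, 3.14, 3.14, 3.14].

INTERFACE

Orientations are given as a unit quaternion [w, x, y, z].
In Python, from rig import readout, vision, manip gives the robot as it stands.
- The arm moves only by the shell command python3 -m handwheel 'ROWS' [FORCE]. ROWS is JSON, a list of rows, each a list of 3 entries, a list of its own where there are three numbers: the shift along the tool's x, y, z in mm, then the turn, a rotation vector about the tool's x, y, z in units of 6 degrees (1.0 is 6 degrees), then the closure, from -1 (fully open) to 1 (shut), so that 0 is half open. A call has 1 to 20 rows; each row shifts and turns the commanded pose from where the row before left it, along the tool's axes as they then stand; what a row does not reach is not made up. A row lasts 1/8 s, in which the tool goes at most 62.5 mm and 10.7 degrees, less where a joint would pass 70% of its speed; a pose out of reach is approached as far as the arm can. A call is refused whole if a number of a shift passes 62.5 or a number of a turn 1, either way. A call with a gripper value outside its range is refused whole. The fingers move at their own pace and stop on an object; FORCE is the grip in N (left out, the last holds). Time passes only in rows, so rows that do not move let the fingers close. It gives the time, the measured TCP pose, the force, the opening and the grip force at its end, in the units of the state.
- readout.get_state(): the state, without advancing time (a new reading comes with each control period).
- vision.get_image(name): name is "scene" or "top" or "wrist"; returns the picture (400x640x3 uint8, blue, green, red); there is no depth.
- vision.camera_params(name): a dict with "intrinsics" (3x3 intrinsics, pixels), "rvec" (rotation vector, rad) and "tvec" (3), from world to camera coordinates, as OpenCV has them; the wrist camera has in their place "hand_eye" (4x4, takes a point from camera to tool coordinates, whose origin is the TCP and whose axes are the flange's). Camera axes: x right, y down, z forward; pixel columns grow to the right and rows downward; lengths in m; the calibration is good to about 2 mm. A picture is of the moment at which its call begins: read the wrist's pose just before it. camera_params takes no time and is no camera call.
- manip.sign_off(): hands the job in; it is judged then, once.
The state is a dict: "clock": time; "qpos": joint angles; "qd": joint speeds; "effort": joint torques, N m; "position": TCP position; "ee_rot": TCP orientation; "contact_force": force on the tool from outside, world axes, zero at the start; "moment": the same for the moment, N m; "width": finger opening in m; "gripper_force": force on a finger pad.
Only numpy, scipy, OpenCV 4.12 (cv2) and the standard library are available. Lean on these libraries where they do the work, as an engineer would, in place of code of your own. Each camera call takes 0.05 s, during which the arm holds its last target. There are 200 camera calls.

## Working session

There is one attempt and no reset: what is moved stays moved. The work goes in short steps, Python scripts to look and compute and a shell command to move; the robot and the scene stay as the last step left them, time stands still between calls to the robot, and variables do not carry over. Pictures are saved under pics/ and viewed, at most 10 in all, crops included, and the job is handed in when it is done.

```bash
ls; mkdir -p pics; python3 - <<'E'
from rig import readout, vision
import cv2, numpy as np
s=readout.get_state(); print({k:np.round(v,3).tolist() for k,v in s.items()})
for n in("scene","top"):
    cv2.imwrite(f"pics/{n}0.png",vision.get_image(n)); print(vision.camera_params(n))
print(vision.camera_params("wrist"))
E
```

```text
pics
{'clock': 0.0, 'qpos': [1.214, 0.277, 1.506, -0.0, 1.361, -0.121], 'qd': [0.001, 0.001, 0.0, 0.001, 0.002, -0.0], 'effort': [-0.0, -41.678, -24.58, -0.0, 0.011, 0.0], 'position': [0.134, 0.559, 0.194], 'ee_rot': [-0.0, 0.118, 0.993, -0.001], 'contact_force': [-0.14, -0.017, 0.893], 'moment': [0.039, -0.004, -0.029], 'gripper_force': 0.0, 'width': 0.085}
{'intrinsics': array([[486.46513528,   0.        , 319.01907448],
       [  0.        , 486.46513528, 197.32781466],
       [  0.        ,   0.        ,   1.        ]]), 'rvec': array([ 0.86911422,  2.41214077, -1.24729209]), 'tvec': array([ 0.41477453, -0.10551004,  1.69726321])}
{'intrinsics': array([[445.59073525,   0.        , 315.60832087],
       [  0.        , 445.59073525, 204.32090923],
       [  0.        ,   0.        ,   1.        ]]), 'rvec': array([ 2.15951224, -2.14954647,  0.13317823]), 'tvec': array([0.057881  , 0.61526124, 1.47440984])}
{'intrinsics': array([[324.19932162,   0.        , 321.51326265],
       [  0.        , 324.19932162, 196.91010718],
       [  0.        ,   0.        ,   1.        ]]), 'hand_eye': array([[-6.26889330e-04, -9.53892230e-01, -3.00148663e-01,
         7.56340275e-02],
       [ 9.99999721e-01, -4.76063529e-04, -5.75634262e-04,
         6.83201209e-05],
       [ 4.06203218e-04, -3.00148940e-01,  9.53892263e-01,
        -1.78386557e-01],
       [ 0.00000000e+00,  0.00000000e+00,  0.00000000e+00,
         1.00000000e+00]])}
```

View pics/scene0.png

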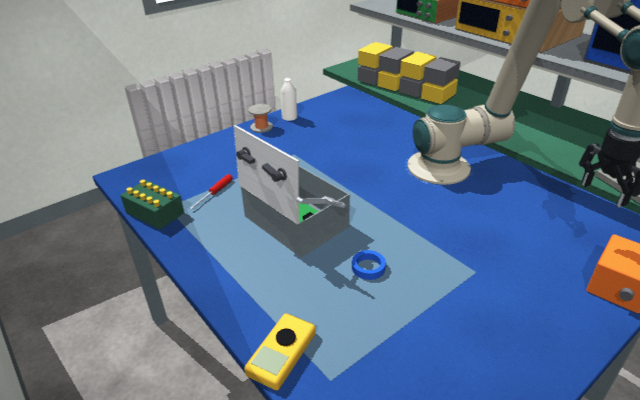

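View pics/top0.png

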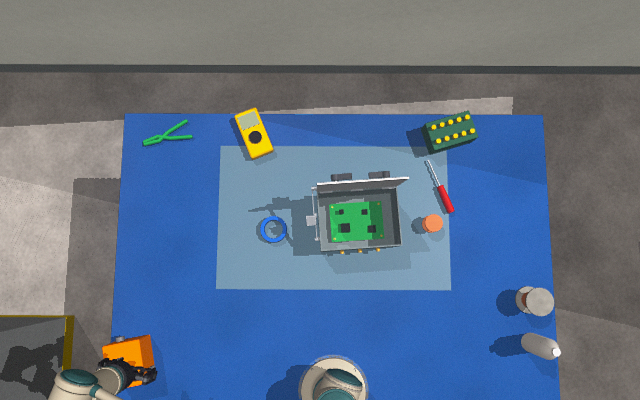

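The top view shows the case around px (360,215), with the stay on its left side (px ~312,215), the tape at (273,229), the spool at (432,224) and the driver at (440,187). I'll enlarge it to pick out the corners.

```bash
python3 - <<'E'
import cv2
a=cv2.imread("pics/top0.png")[165:265,240:410]; cv2.imwrite("pics/topz.png",cv2.resize(a,None,fx=4.5,fy=4.5,interpolation=cv2.INTER_CUBIC))
E
```

```text
(no output)
```

View pics/topz.png

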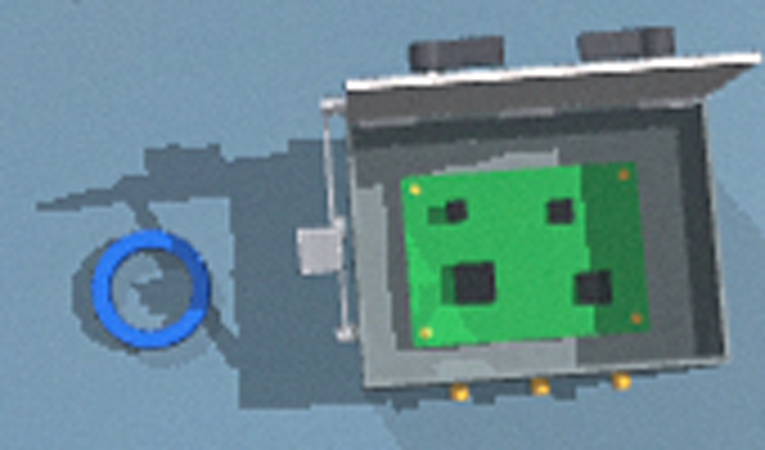

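```bash
cat > h.py <<'E'
import numpy as np, cv2
from scipy.spatial.transform import Rotation as R
from rig import readout, vision
def ray(n,p):
    c=vision.camera_params(n); Rm=cv2.Rodrigues(c['rvec'])[0]
    u=cv2.undistortPoints(np.array([[p]],float),c['intrinsics'],None)[0,0]
    return -Rm.T@c['tvec'], Rm.T@np.r_[u,1]
def onz(n,p,z):
    o,d=ray(n,p); return o+d*(z-o[2])/d[2]
def proj(n,P):
    c=vision.camera_params(n); return cv2.projectPoints(np.atleast_2d(P).astype(float),c['rvec'],c['tvec'],c['intrinsics'],None)[0][:,0]
E
python3 - <<'E'
from h import *
f=lambda u,v,z:onz("top",(240+u/4.5-.4,165+v/4.5-.4),z)
L=f(364,388,.12);Rr=f(727,357,.12); B=f(706,104,.12)
l=f(346,85,.31); r=f(760,57,.31)
print(L,Rr,B,l,r, np.linalg.norm(L-Rr),np.linalg.norm(B-Rr),np.linalg.norm(l-r))
for a,b in((L,Rr),(l,r)):
    y=a-b; print("yaw",np.arctan2(-y[0],y[1]))
print("foot",f(345,335,.108)); 
for u,v in((297,228),(340,228),(300,273),(341,273)): print(f(u,v,.16))
E
```

```text
[0.4560988  0.04425493 0.12      ] [ 0.4790788  -0.21184643  0.12      ] [ 0.65988285 -0.20030738  0.12      ] [0.63932408 0.05760808 0.31      ] [ 0.65812641 -0.20024801  0.31      ] 0.257130292757783 0.181171891143942 0.258540698121358
yaw 0.08949041665705489
yaw 0.07278909116399607
foot [0.4939049  0.05783616 0.108     ]
[0.56510458 0.09130471 0.16      ]
[0.5652389 0.0615535 0.16     ]
[0.5339152  0.08899641 0.16      ]
[0.53404472 0.0607097  0.16      ]
```

```bash
cat >> h.py <<'E'
C=np.array([.562,-.076,0.]); YAW=.08
def w(p): return C+R.from_euler('z',YAW).apply(p)
def rot(tilt,yaw=YAW):  # tool z down tilted toward case +x by tilt, tool x toward the robot
    return R.from_euler('z',yaw)*R.from_euler('y',-tilt)*R.from_matrix(np.array([[-1,0,0],[0,1,0],[0,0,-1.]]))
def cur():
    s=readout.get_state(); q=s['ee_rot']; return np.array(s['position']),R.from_quat([q[1],q[2],q[3],q[0]]),s
def turn(Rt):
    p,r,s=cur(); return np.round(np.degrees((r.inv()*Rt).as_rotvec())/6,2)
def shift(d,Rt=None):
    return np.round((Rt or cur()[1]).inv().apply(d)*1000,1)
E
python3 - <<'E'
from h import *
p,r,s=cur(); Rt=rot(np.radians(32)); print(Rt.as_matrix().round(2)); print("turn",turn(Rt))
t=w([-.0007,.1555,.1556]); n=np.array([-.6*np.cos(.08),-.6*np.sin(.08),.8]); print(t)
print("raise",shift([0,0,.12])); a=t+.05*n; 
print("to above, after raise&turn", shift(a-p-[0,0,.12],Rt))
# model check against scene view
P=[w(q) for q in ([-.095,.13,.12],[.095,.13,0],[-.095,-.13,.12],[.085,.13,.31],[.085,-.13,.31])]
im=cv2.imread("pics/scene0.png")
for q in list(proj("scene",np.array(P+[t]))): cv2.circle(im,tuple(int(round(v)) for v in q),1,(0,0,255),-1)
cv2.imwrite("pics/sz.png",cv2.resize(im[110:290,220:400],None,fx=3.3,fy=3.3,interpolation=cv2.INTER_CUBIC))
E
```

```text
[[-0.85 -0.08  0.53]
 [-0.07  1.    0.04]
 [-0.53  0.   -0.85]]
turn [-0.86 -5.29 -2.93]
[0.5488755  0.07894673 0.1556    ]
raise [   0.    -0.2 -120. ]
to above, after raise&turn [-230.1 -511.2  282.9]
```

View pics/sz.png

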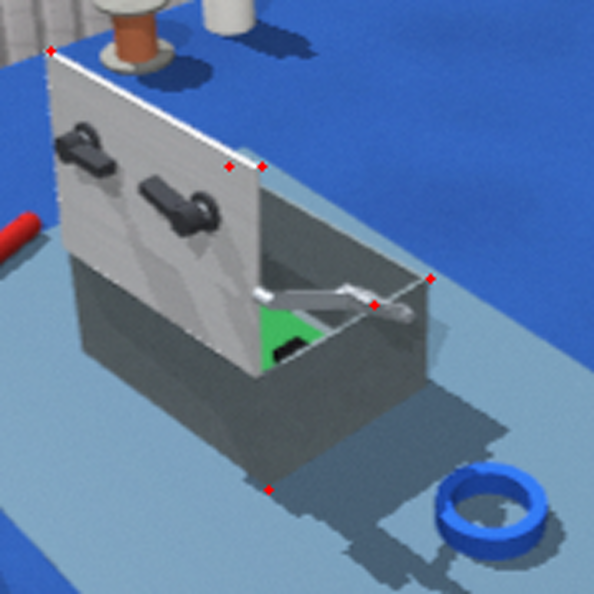

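The model matches the scene view: the red dots sit on the rim and lid corners, and on the knee pad near (375,305). Now I'll close the fingers, raise, turn and go above the pad.

```bash
python3 -m handwheel '[[[0,0,-60],[0,0,0],1],[[0,0,-60],[0,0,0],1],[[0,0,0],[-0.14,-0.88,-0.49],1],[[0,0,0],[-0.14,-0.88,-0.49],1],[[0,0,0],[-0.14,-0.88,-0.49],1],[[0,0,0],[-0.14,-0.88,-0.49],1],[[0,0,0],[-0.14,-0.88,-0.49],1],[[0,0,0],[-0.14,-0.88,-0.49],1],[[0,0,0],[0,0,0],1]]' 40
python3 - <<'E'
from h import *
p,r,s=cur(); Rt=rot(np.radians(32)); t=w([-.0007,.1555,.1556]); n=np.array([-.6*np.cos(.08),-.6*np.sin(.08),.8])
print(p,"turn",turn(Rt),shift(t+.05*n-p))
E
```

```text
clock: 1.23
position: [0.1326, 0.5583, 0.3128]
ee_rot: [0.274, -0.04, 0.961, 0.01]
contact_force: [-0.3, -0.6, 0.2]
width: 0.0001
gripper_force: 0.0
[0.1326347  0.55829804 0.31276678] turn [-0.01 -0.02  0.04] [-230.3 -511.6  283.3]
```

```bash
python3 -m handwheel '[[[-14,-32,17.7],[0,0,0],1],[[-14,-32,17.7],[0,0,0],1],[[-14,-32,17.7],[0,0,0],1],[[-14,-32,17.7],[0,0,0],1],[[-14,-32,17.7],[0,0,0],1],[[-14,-32,17.7],[0,0,0],1],[[-14,-32,17.7],[0,0,0],1],[[-14,-32,17.7],[0,0,0],1],[[-14,-32,17.7],[0,0,0],1],[[-14,-32,17.7],[0,0,0],1],[[-14,-32,17.7],[0,0,0],1],[[-14,-32,17.7],[0,0,0],1],[[-14,-32,17.7],[0,0,0],1],[[-14,-32,17.7],[0,0,0],1],[[-14,-32,17.7],[0,0,0],1],[[-14,-32,17.7],[0,0,0],1],[[0,0,0],[0,0,0],1]]'
python3 - <<'E'
from h import *
p,r,s=cur(); Rt=rot(np.radians(32)); t=w([-.0007,.1555,.1556]); n=np.array([-.6*np.cos(.08),-.6*np.sin(.08),.8])
print(p,"turn",turn(Rt),shift(t+.05*n-p),shift(-n))
top=vision.get_image("top");wr=vision.get_image("wrist")
a=cv2.resize(top[160:270,250:400],(600,440),interpolation=cv2.INTER_CUBIC)
cv2.imwrite("pics/a1.png",cv2.resize(wr,(640,400)))
# pad position in the wrist image
H=vision.camera_params("wrist"); he=H["hand_eye"]
def pw(P):
    q=r.inv().apply(P-p); c=he[:3,:3].T@(q-he[:3,3]); k=H["intrinsics"]@c; return k[:2]/k[2]
print("pad expected px",pw(w([.0025,.154,.158])), "tcp",pw(p))
E
```

```text
clock: 3.35
position: [0.5164, 0.0726, 0.1931]
ee_rot: [0.275, -0.035, 0.961, 0.01]
contact_force: [-0.2, 0.6, -0.2]
width: -0.0001
gripper_force: 0.0
[0.51636488 0.07258795 0.1930947 ] turn [-0.03 -0.   -0.06] [-3.8  3.8 -0.6] [-85.2   3.6 996.4]
pad expected px [325.40697719 218.65355154] tcp [322.21018928 229.68614336]
```

View pics/a1.png

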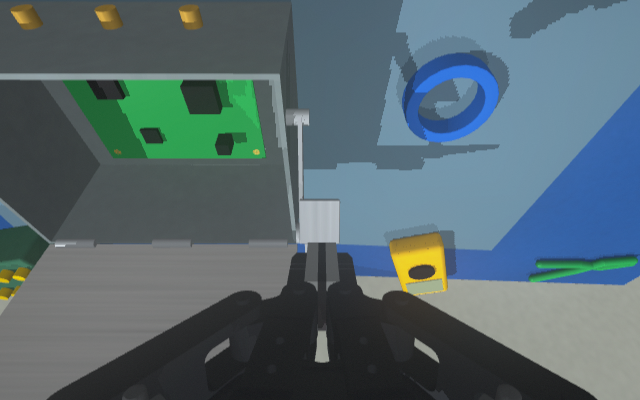

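The wrist view shows the pad centred at about (320,221), with the fingertips (tcp 322,230) right over it. I'll approach, then press gently.

```bash
python3 -m handwheel '[[[-2,1,10],[0,0,0],1],[[-1,0,10],[0,0,0],1],[[-1,0,10],[0,0,0],1],[[-1,0,8],[0,0,0],1],[[0,0,4],[0,0,0],1],[[0,0,0],[0,0,0],1]]'
python3 -m handwheel '[[[0,0,4],[0,0,0],1],[[0,0,4],[0,0,0],1],[[0,0,0],[0,0,0],1]]'
python3 -m handwheel '[[[0,0,4],[0,0,0],1],[[0,0,4],[0,0,0],1],[[0,0,0],[0,0,0],1]]'
```

```text
clock: 4.2
position: [0.5405, 0.0792, 0.1592]
ee_rot: [0.275, -0.039, 0.961, 0.011]
contact_force: [-0.5, -0.9, -0.2]
width: 0.0
gripper_force: 0.0
clock: 4.58
position: [0.5447, 0.0794, 0.1526]
ee_rot: [0.275, -0.039, 0.961, 0.011]
contact_force: [-0.2, 0.7, 0.4]
width: 0.0002
gripper_force: 0.0
clock: 4.95
position: [0.5489, 0.0798, 0.1457]
ee_rot: [0.275, -0.039, 0.961, 0.011]
contact_force: [0.5, 0.4, 0.1]
width: 0.0001
gripper_force: 0.0
```

```bash
python3 - <<'E'
from h import *
wr=vision.get_image("wrist"); sc=vision.get_image("scene")
a=cv2.resize(wr[80:300,200:480],(560,440),interpolation=cv2.INTER_CUBIC); b=cv2.resize(sc[140:260,270:370],None,fx=3.66,fy=3.66,interpolation=cv2.INTER_CUBIC)[:440,:]
b=cv2.resize(b,(240,288)); c=np.zeros((440,800,3),np.uint8); c[:,:560]=a; c[:288,560:]=b
cv2.imwrite("pics/a2.png",c)
E
```

```text
(no output)
```

View pics/a2.png

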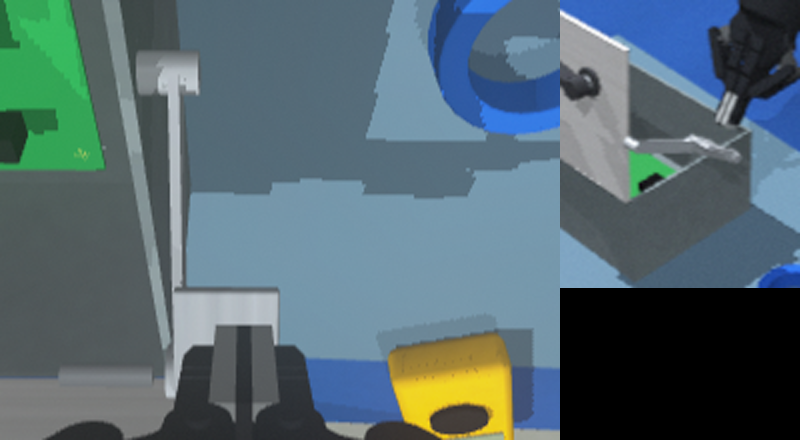

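The fingertips are centred over the pad (front edge at about (227,290) in the crop), but the force shows no contact yet. I'll continue in small steps.

```bash
for i in 1; do python3 -m handwheel '[[[0,0,3],[0,0,0],1],[[0,0,3],[0,0,0],1],[[0,0,0],[0,0,0],1]]'; done
python3 -m handwheel '[[[0,0,3],[0,0,0],1],[[0,0,3],[0,0,0],1],[[0,0,0],[0,0,0],1]]'
python3 -c "
from h import *
cv2.imwrite('pics/t1.png',vision.get_image('top')); cv2.imwrite('pics/w1.png',vision.get_image('wrist'));cv2.imwrite('pics/s1.png',vision.get_image('scene'))"
```

```text
clock: 5.42
position: [0.5521, 0.0801, 0.1407]
ee_rot: [0.275, -0.039, 0.961, 0.011]
contact_force: [0.3, 0.1, 1.0]
width: 0.0003
gripper_force: 0.0
clock: 5.8
position: [0.5553, 0.0803, 0.1356]
ee_rot: [0.275, -0.039, 0.961, 0.011]
contact_force: [-0.3, -0.8, -0.0]
width: 0.0
gripper_force: 0.0
```

```bash
python3 - <<'E'
from h import *
c=np.zeros((440,800,3),np.uint8)
c[:,:400]=cv2.resize(cv2.imread('pics/w1.png')[150:260,270:370],(400,440),interpolation=cv2.INTER_CUBIC)
c[:,400:]=cv2.resize(cv2.imread('pics/s1.png')[165:231,290:350],(400,440),interpolation=cv2.INTER_CUBIC)
p,_,_=cur(); print(proj("scene",np.array([p,w([.0025,.154,.158]),w([-.055,.14,.108])])))
cv2.imwrite("pics/a3.png",c)
E
```

```text
[[331.02744583 208.88799467]
 [331.2619987  201.25945076]
 [342.50574276 205.04264681]]
```

View pics/a3.png

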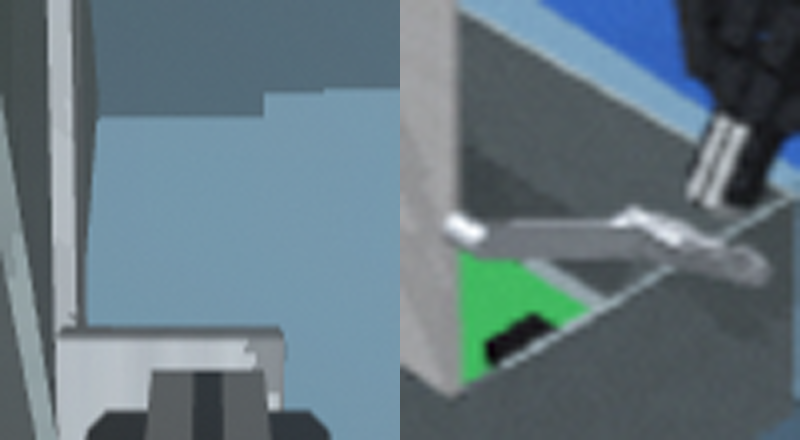

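```bash
python3 - <<'E'
from h import *
p,r,s=cur(); z=r.apply([0,0,1]); print(p,z,s['clock'])
for d in (0,.01,.02,.03,.04): print(d,proj("scene",[p-d*z])[0],proj("top",[p-d*z])[0])
print(proj("scene",[[.134,.559,.194]]),proj("top",[[.134,.559,.194]]))
c=vision.camera_params("top"); print([ -cv2.Rodrigues(vision.camera_params(n)['rvec'])[0].T@vision.camera_params(n)['tvec'] for n in("scene","top")])
c=np.zeros((440,800,3),np.uint8)
c[:,:400]=cv2.resize(cv2.imread('pics/t1.png')[160:270,270:370],(400,440),interpolation=cv2.INTER_CUBIC)
c[:,400:]=cv2.resize(cv2.imread('pics/scene0.png')[130:218,560:640],(400,440),interpolation=cv2.INTER_CUBIC)
cv2.imwrite("pics/a4.png",c)
E
```

```text
[0.55531472 0.08030024 0.13592159] [ 0.52742657  0.04236681 -0.84854361] 5.95
0 [331.02744583 208.88799467] [309.24493452 219.13640137]
0.01 [332.4341297  205.46932555] [309.32270064 220.55646214]
0.02 [333.84525503 202.03986235] [309.40148199 221.99506162]
0.03 [335.26084288 198.59955388] [309.48129858 223.45256522]
0.04 [336.68091444 195.14834859] [309.56217094 224.92934802]
[[595.46518141 212.28450367]] [[143.98358675 360.31064737]]
[array([1.21627575, 0.86724579, 0.91237641]), array([0.42390158, 0.05554529, 1.5404555 ])]
```

View pics/a4.png

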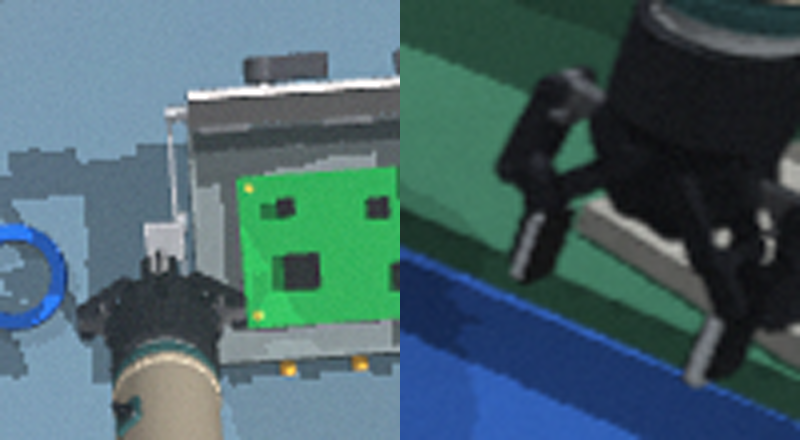

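Both fixed views and the wrist view put the visible fingertip about 35 mm short of the reported TCP (crop (160,255) in top, (715,205) in scene). About 15 mm should remain to contact, so I'll continue in small steps and watch the force.

```bash
python3 -m handwheel '[[[0,0,4],[0,0,0],1],[[0,0,4],[0,0,0],1],[[0,0,3],[0,0,0],1],[[0,0,0],[0,0,0],1]]'
python3 -m handwheel '[[[0,0,3],[0,0,0],1],[[0,0,3],[0,0,0],1],[[0,0,0],[0,0,0],1]]'
python3 -m handwheel '[[[0,0,3],[0,0,0],1],[[0,0,0],[0,0,0],1]]'
python3 -m handwheel '[[[0,0,3],[0,0,0],1],[[0,0,0],[0,0,0],1]]'
```

```text
clock: 6.45
position: [0.5612, 0.0808, 0.1263]
ee_rot: [0.275, -0.039, 0.961, 0.011]
contact_force: [0.3, -0.7, -0.6]
width: -0.0
gripper_force: 0.0
clock: 6.82
position: [0.5648, 0.081, 0.1217]
ee_rot: [0.275, -0.039, 0.961, 0.011]
contact_force: [-0.1, -0.5, 1.9]
width: 0.0002
gripper_force: 0.6
clock: 7.08
position: [0.5664, 0.0811, 0.1192]
ee_rot: [0.275, -0.039, 0.96, 0.011]
contact_force: [0.2, 0.1, 2.4]
width: -0.0003
gripper_force: 0.8
clock: 7.32
position: [0.5682, 0.0812, 0.1169]
ee_rot: [0.276, -0.039, 0.96, 0.011]
contact_force: [-0.2, 1.0, 3.6]
width: 0.0003
gripper_force: 1.4
```

Contact, and it came where the 35 mm offset predicts. I'll press on through the knee.

```bash
python3 -m handwheel '[[[0,0,3],[0,0,0],1],[[0,0,3],[0,0,0],1],[[0,0,0],[0,0,0],1]]'
python3 -m handwheel '[[[-0.5,0,3],[0,0,0],1],[[-0.5,0,3],[0,0,0],1],[[0,0,0],[0,0,0],1]]'
python3 -m handwheel '[[[-0.5,0,3],[0,0,0],1],[[-0.5,0,3],[0,0,0],1],[[0,0,0],[0,0,0],1]]'
python3 -c "
from h import *
cv2.imwrite('pics/s2.png',vision.get_image('scene'));cv2.imwrite('pics/t2.png',vision.get_image('top'))"
```

```text
clock: 7.7
position: [0.5715, 0.0815, 0.1121]
ee_rot: [0.276, -0.039, 0.96, 0.011]
contact_force: [-0.3, 0.1, 5.9]
width: -0.0001
gripper_force: 2.4
clock: 8.07
position: [0.5744, 0.0818, 0.1069]
ee_rot: [0.275, -0.039, 0.961, 0.011]
contact_force: [-2.9, -0.2, 5.2]
width: 0.0001
gripper_force: 3.6
clock: 8.45
position: [0.5768, 0.082, 0.1013]
ee_rot: [0.273, -0.039, 0.961, 0.011]
contact_force: [-5.5, -2.5, 7.0]
width: 0.0001
gripper_force: 4.6
```

```bash
python3 - <<'E'
from h import *
a=cv2.imread('pics/top0.png');b=cv2.imread('pics/t2.png');s0=cv2.imread('pics/scene0.png');s2=cv2.imread('pics/s2.png')
for x in(340,370,390): print([(i[165:200,x].mean(1)).argmax()+165 for i in(a,b)])
c=np.zeros((440,800,3),np.uint8)
for k,i in enumerate((s0,s2)): c[:,400*k:400*k+400]=cv2.resize(i[120:230,250:350],(400,440),interpolation=cv2.INTER_CUBIC)
cv2.imwrite("pics/a5.png",c)
E
```

```text
[np.int64(182), np.int64(196)]
[np.int64(180), np.int64(194)]
[np.int64(178), np.int64(192)]
```

View pics/a5.png

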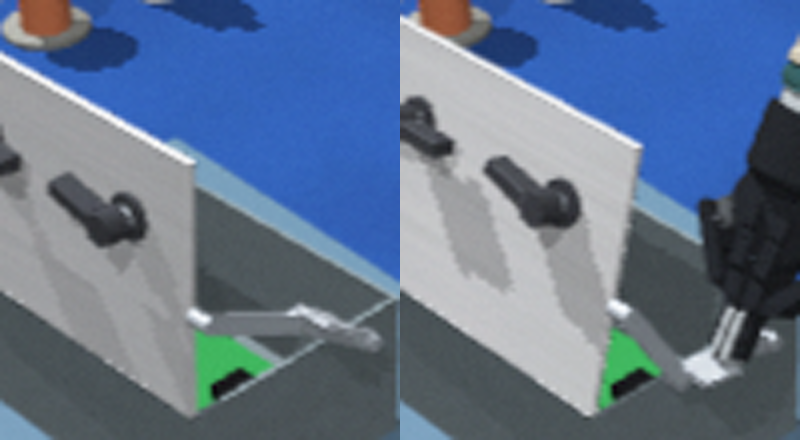

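The knee is clearly broken: it has folded down at right-crop (705,365), and the lid came about 0.2 rad with it. Next I'll retract, go upright, and cross over behind the lid.

```bash
python3 -m handwheel '[[[0,0,-20],[0,0,0],1],[[0,0,-45],[0,0,0],1],[[0,0,-45],[0,0,0],1],[[0,0,-40],[0,0,0],1],[[0,0,0],[0,0.9,0],1],[[0,0,0],[0,0.9,0],1],[[0,0,0],[0,0.9,0],1],[[0,0,0],[0,0.9,0],1],[[0,0,0],[0,0.9,0],1],[[0,0,0],[0,0.8,0],1],[[0,0,-50],[0,0,0],1],[[0,0,-50],[0,0,0],1],[[0,0,0],[0,0,0],1]]'
python3 - <<'E'
from h import *
p,r,s=cur(); print(p,turn(rot(0)),shift(w([.105,0,0])-p-[0,0,-p[2]]))
a=cv2.imread('pics/top0.png');b=vision.get_image("top")
for x in(340,370,390): print([(i[165:225,x].mean(1)).argmax()+165 for i in(a,b)])
E
```

```text
clock: 10.18
position: [0.5008, 0.0758, 0.3325]
ee_rot: [0.004, -0.04, 0.999, -0.0]
contact_force: [0.4, -0.2, -1.4]
width: 0.0
gripper_force: 0.0
[0.50078071 0.07577419 0.33245766] [-0.01  0.08  0.  ] [-153.8 -156.2    1.3]
[np.int64(182), np.int64(196)]
[np.int64(180), np.int64(194)]
[np.int64(178), np.int64(192)]
```

```bash
python3 -m handwheel '[[[-26,-26,0],[0,0,0],1],[[-26,-26,0],[0,0,0],1],[[-26,-26,0],[0,0,0],1],[[-26,-26,0],[0,0,0],1],[[-26,-26,0],[0,0,0],1],[[-26,-26,0],[0,0,0],1],[[0,0,0],[0,0,0],1],[[0,0,30],[0,0,0],1],[[0,0,30],[0,0,0],1],[[0,0,30],[0,0,0],1],[[0,0,0],[0,0,0],1]]'
python3 - <<'E'
from h import *
p,r,s=cur(); print(p,turn(rot(0)), R.from_euler('z',-YAW).apply(p-C))
t=vision.get_image("top");cc=vision.get_image("scene")
c=np.zeros((440,800,3),np.uint8)
for k,i in enumerate((cc[100:210,230:330],t[140:250,310:410])): c[:,400*k:400*k+400]=cv2.resize(i,(400,440),interpolation=cv2.INTER_CUBIC)
cv2.imwrite("pics/a6.png",c)
E
```

```text
clock: 11.6
position: [0.6641, -0.0658, 0.236]
ee_rot: [-0.003, -0.04, 0.999, 0.001]
contact_force: [-0.9, 0.5, -0.4]
width: -0.0
gripper_force: 0.0
[ 0.66410768 -0.06584237  0.23602333] [ 0.03 -0.06  0.01] [0.10259286 0.00196524 0.23602333]
```

View pics/a6.png

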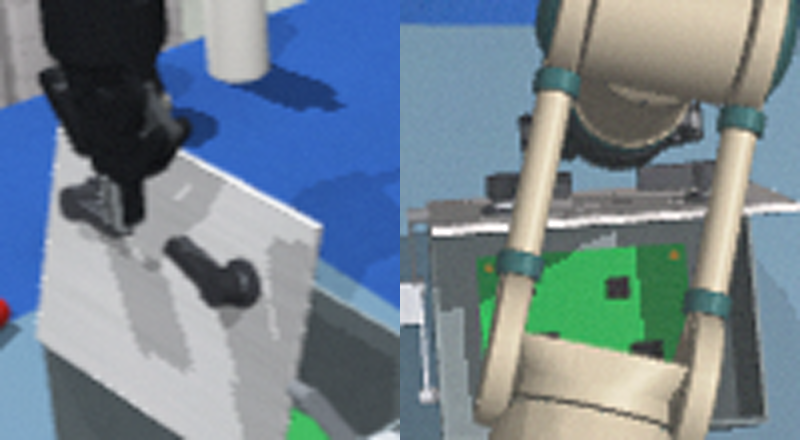

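The fingers are behind the lid, between the levers (tip at left-crop ~(130,215)). I'll compute the arc for the fingertip's front corner.

```bash
python3 - <<'E'
import numpy as np
s,h=172,6
f=np.radians(np.arange(12,91,6)); c=np.c_[95-s*np.sin(f)+h*np.cos(f),120+s*np.cos(f)+h*np.sin(f)]
print(c.round(1)); d=np.diff(c,axis=0); print(np.round(-d,1).tolist())
E
python3 -m handwheel '[[[0,0,-15],[0,0,0],1],[[10,0,0],[0,0,0],1],[[8,0,0],[0,0,0],1],[[0,0,0],[0,0,0],1]]'
python3 -m handwheel '[[[6,0,0],[0,0,0],1],[[6,0,0],[0,0,0],1],[[0,0,0],[0,0,0],1]]'
```

```text
[[ 65.1 289.5]
 [ 47.6 285.4]
 [ 30.5 279.6]
 [ 14.2 272. ]
 [ -1.2 262.7]
 [-15.6 251.8]
 [-28.8 239.5]
 [-40.6 226. ]
 [-51.  211.2]
 [-59.7 195.4]
 [-66.7 178.9]
 [-72.  161.6]
 [-75.4 143.9]
 [-77.  126. ]]
[[17.6, 4.1], [17.0, 5.9], [16.3, 7.6], [15.4, 9.3], [14.4, 10.8], [13.2, 12.3], [11.8, 13.6], [10.3, 14.8], [8.7, 15.8], [7.0, 16.6], [5.3, 17.2], [3.4, 17.7], [1.6, 17.9]]
clock: 12.2
position: [0.6486, -0.0687, 0.2554]
ee_rot: [0.001, -0.04, 0.999, -0.0]
contact_force: [0.5, -0.9, 0.1]
width: 0.0
gripper_force: 0.0
clock: 12.58
position: [0.6371, -0.0696, 0.2549]
ee_rot: [0.001, -0.04, 0.999, 0.0]
contact_force: [0.9, -0.4, -0.9]
width: -0.0005
gripper_force: 0.0
```

```bash
python3 -m handwheel '[[[6,0,1],[0,0,0],1],[[6,0,1],[0,0,0],1],[[0,0,0],[0,0,0],1]]'
python3 -m handwheel '[[[6,0,2],[0,0,0],1],[[6,0,2],[0,0,0],1],[[0,0,0],[0,0,0],1]]'
```

```text
clock: 12.95
position: [0.6257, -0.0705, 0.2529]
ee_rot: [0.002, -0.04, 0.999, 0.0]
contact_force: [1.1, 0.0, -0.7]
width: -0.0002
gripper_force: 0.7
clock: 13.32
position: [0.6128, -0.0715, 0.249]
ee_rot: [0.001, -0.04, 0.999, 0.0]
contact_force: [0.6, 0.2, 1.9]
width: 0.0002
gripper_force: 0.9
```

```bash
cat >> h.py <<'E'
def edge():
    b=vision.get_image("top"); g=b.min(2).astype(int)
    for x in (326,330,334,396,402): print(x,[int(v)+170 for v in np.where(g[170:300,x]>185)[0]][:12])
    cv2.imwrite("pics/e%.2f.png"%readout.get_state()['clock'],b)
E
python3 -c "
from h import *
edge(); cv2.imwrite('pics/s3.png',vision.get_image('scene'))
p,r,s=cur(); print(proj('scene',[p-.035*r.apply([0,0,1])]))"
```

```text
326 []
330 []
334 [203]
396 [210, 211, 212, 213, 214, 215, 216, 217, 218, 219]
402 []
[[276.33452483 145.60971734]]
```

```bash
python3 - <<'E'
from h import *
import glob
c=np.zeros((440,800,3),np.uint8)
for k,i in enumerate((cv2.imread('pics/s3.png')[100:210,230:330],cv2.imread(sorted(glob.glob('pics/e1*'))[-1])[160:270,305:405])): c[:,400*k:400*k+400]=cv2.resize(i,(400,440),interpolation=cv2.INTER_CUBIC)
cv2.imwrite("pics/a7.png",c)
E
```

```text
(no output)
```

View pics/a7.png

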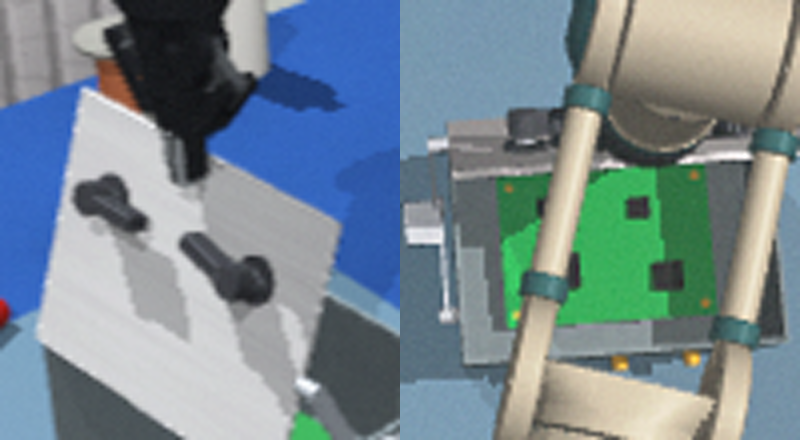

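The lid is following the fingertip, which presses near the free edge at left-crop (185,180). That was also one picture more than the ten allowed, so from here I'll use numbers only. Continuing the arc.

```bash
python3 -m handwheel '[[[8.5,0,3.2],[0,0,0],1],[[8.3,0,3.5],[0,0,0],1],[[8,0,4],[0,0,0],1],[[7.8,0,4.5],[0,0,0],1],[[7.6,0,4.8],[0,0,0],1],[[7.4,0,5.2],[0,0,0],1],[[0,0,0],[0,0,0],1]]'
python3 -m handwheel '[[[7,0,5.6],[0,0,0],1],[[6.8,0,5.9],[0,0,0],1],[[6.4,0,6.4],[0,0,0],1],[[6.1,0,6.6],[0,0,0],1],[[0,0,0],[0,0,0],1]]'
python3 -c "
from h import *
p,r,s=cur(); t=p-.035*r.apply([0,0,1]); print(R.from_euler('z',-YAW).apply(t-C),turn(rot(0)))"
```

```text
clock: 14.3
position: [0.5646, -0.0753, 0.2224]
ee_rot: [-0.0, -0.04, 0.999, 0.0]
contact_force: [-0.3, -0.0, -0.5]
width: -0.0
gripper_force: 0.0
clock: 14.92
position: [0.5388, -0.0773, 0.1978]
ee_rot: [0.0, -0.04, 0.999, 0.0]
contact_force: [0.0, 0.3, -0.2]
width: -0.0001
gripper_force: 0.0
[-0.02324276  0.00057684  0.23284132] [0.01 0.   0.  ]
```

```bash
cat >> h.py <<'E'
def lidfit(n="scene"):
    im=vision.get_image(n); cv2.imwrite("pics/l%.2f.png"%readout.get_state()['clock'],im)
    hsv=cv2.cvtColor(im,cv2.COLOR_BGR2HSV)
    m=((hsv[...,1]<30)&(hsv[...,2]>120)).astype(np.uint8); m[:110]=0;m[250:]=0;m[:,:225]=0;m[:,360:]=0
    cs=cv2.findContours(m,cv2.RETR_EXTERNAL,cv2.CHAIN_APPROX_NONE)[0]; c=max(cs,key=cv2.contourArea)
    print(cv2.contourArea(c),cv2.approxPolyDP(c,3,True)[:,0].tolist())
    for f in range(15,95,5):
        a=np.radians(f); P=[w([.095-.19*np.sin(a)+.006*np.cos(a),y,.12+.19*np.cos(a)+.006*np.sin(a)]) for y in(.13,-.13)]
        print(f,proj(n,np.array(P)).round(0).tolist())
E
python3 -c "
from h import *
lidfit()"
```

```text
4964.0 [[274, 130], [239, 183], [298, 223], [315, 199], [320, 209], [317, 224], [328, 226], [334, 220], [330, 217], [344, 204], [339, 202], [322, 219], [317, 195], [337, 163], [304, 145], [302, 152], [295, 152], [293, 140]]
15 [[310.0, 157.0], [245.0, 122.0]]
20 [[314.0, 156.0], [250.0, 122.0]]
25 [[319.0, 156.0], [255.0, 122.0]]
30 [[323.0, 156.0], [259.0, 123.0]]
35 [[328.0, 157.0], [263.0, 124.0]]
40 [[331.0, 158.0], [267.0, 125.0]]
45 [[335.0, 160.0], [271.0, 127.0]]
50 [[338.0, 162.0], [275.0, 129.0]]
55 [[341.0, 165.0], [278.0, 132.0]]
60 [[343.0, 168.0], [280.0, 135.0]]
65 [[345.0, 171.0], [283.0, 138.0]]
70 [[347.0, 175.0], [285.0, 142.0]]
75 [[348.0, 179.0], [286.0, 146.0]]
80 [[349.0, 183.0], [288.0, 150.0]]
85 [[350.0, 188.0], [289.0, 154.0]]
90 [[350.0, 192.0], [289.0, 159.0]]
```

The lid is at about 49° and following. Continuing the arc more slowly.

```bash
python3 -m handwheel '[[[5.8,0,6.9],[0,0,0],1],[[5.4,0,7.2],[0,0,0],1],[[5.1,0,7.4],[0,0,0],1],[[4.7,0,7.7],[0,0,0],1],[[4.3,0,7.9],[0,0,0],1],[[3.9,0,8.1],[0,0,0],1],[[3.5,0,8.3],[0,0,0],1],[[3,0,8.5],[0,0,0],1],[[0,0,0],[0,0,0],1]]'
python3 -m handwheel '[[[2.6,0,7],[0,0,0],1],[[2.2,0,7],[0,0,0],1],[[1.8,0,7],[0,0,0],1],[[1.4,0,7],[0,0,0],1],[[0,0,0],[0,0,0],1]]'
python3 -c "
from h import *
p,r,s=cur(); t=p-.035*r.apply([0,0,1]); print(R.from_euler('z',-YAW).apply(t-C))
lidfit()" | head -2
```

```text
clock: 16.1
position: [0.5037, -0.0799, 0.1358]
ee_rot: [0.0, -0.04, 0.999, 0.001]
contact_force: [-0.6, -0.7, 0.1]
width: 0.0
gripper_force: 0.0
clock: 16.73
position: [0.4959, -0.0807, 0.108]
ee_rot: [0.0, -0.04, 0.999, 0.0]
contact_force: [-0.1, -0.1, 0.4]
width: 0.0001
gripper_force: 0.0
[-0.06627779  0.00061857  0.14298737]
3747.0 [[241, 182], [242, 187], [299, 223], [321, 209], [326, 216], [324, 233], [330, 237], [337, 228], [332, 223], [344, 204], [339, 202], [329, 224], [324, 205], [348, 188], [316, 170], [314, 174], [324, 181], [326, 188], [323, 193], [316, 192], [306, 163], [290, 155]]
```

```bash
python3 -m handwheel '[[[0,0,4],[0,0,0],1],[[0,0,4],[0,0,0],1],[[0,0,3],[0,0,0],1],[[0,0,3],[0,0,0],1],[[0,0,0],[0,0,0],1]]'
python3 -m handwheel '[[[0,0,2],[0,0,0],1],[[0,0,2],[0,0,0],1],[[0,0,0],[0,0,0],1]]'
python3 -m handwheel '[[[0,0,2],[0,0,0],1],[[0,0,1],[0,0,0],1],[[0,0,0],[0,0,0],1]]'
python3 -c "
from h import *
lidfit()" | head -1
```

```text
clock: 17.4
position: [0.4966, -0.0808, 0.0945]
ee_rot: [0.001, -0.04, 0.999, 0.0]
contact_force: [-0.1, 0.1, -0.3]
width: 0.0001
gripper_force: 0.0
clock: 17.77
position: [0.4967, -0.0809, 0.0906]
ee_rot: [0.001, -0.04, 0.999, 0.0]
contact_force: [-0.0, -0.8, 0.4]
width: 0.0001
gripper_force: 0.0
clock: 18.15
position: [0.4971, -0.081, 0.0891]
ee_rot: [0.002, -0.04, 0.999, -0.0]
contact_force: [-2.6, 0.5, 8.2]
width: -0.0001
gripper_force: 4.2
3494.5 [[241, 182], [243, 188], [294, 222], [321, 211], [327, 222], [326, 234], [333, 238], [339, 228], [334, 223], [344, 204], [339, 202], [330, 225], [325, 208], [348, 192], [316, 174], [327, 191], [318, 196], [305, 167], [286, 160]]
```

```bash
python3 -m handwheel '[[[0,0,2],[0,0,0],1],[[0,0,1],[0,0,0],1],[[0,0,0],[0,0,0],1],[[0,0,0],[0,0,0],1],[[0,0,0],[0,0,0],1]]'
python3 -m handwheel '[[[0,0,-10],[0,0,0],1],[[0,0,-40],[0,0,0],1],[[0,0,-50],[0,0,0],1],[[62,0,0],[0,0,0],1],[[62,0,0],[0,0,0],1],[[62,0,-30],[0,0,0],1],[[0,0,0],[0,0,0],1]]'
python3 - <<'E'
from h import *
im=vision.get_image("top"); cv2.imwrite("pics/shut.png",im)
# dark lever pixels -> positions on lever mid plane z=.1545 (top)
g=cv2.cvtColor(im,cv2.COLOR_BGR2HSV)
p,r,s=cur(); print(p)
for nm,yy in(("L",.075),("R",-.075)):
    a=w([-.035,yy,.1535]); q=proj("top",[a])[0]; x,y=q.round().astype(int); print(nm,"axis",a,"px",q)
    print(g[y-12:y+24,x-22:x+23,2][::3,::3])
E
```

```text
clock: 18.82
position: [0.4972, -0.081, 0.0889]
ee_rot: [0.003, -0.04, 0.999, -0.001]
contact_force: [-7.3, 2.7, 26.4]
width: -0.0001
gripper_force: 13.3
clock: 19.7
position: [0.3145, -0.0954, 0.213]
ee_rot: [0.003, -0.039, 0.999, -0.001]
contact_force: [0.8, -1.1, 0.4]
width: -0.0002
gripper_force: 0.0
[ 0.31635304 -0.09564021  0.21246404]
L axis [ 0.52111834 -0.00403689  0.1535    ] px [336.15106287 229.66922489]
[[135 127 235 235 237 238 241 239 240 239 239 240 239 237 236]
 [105 129 238 236 238 241 240 240 239 238 238 240 241 240 240]
 [110 121 241 241 240 239 238 241 241 238 240 241 240 242 243]
 [129 123 237 235 237 238 176 100 121 238 242 241 239 239 239]
 [111 111 240 236 243 175  88 108 109 104  99  98 146 240 243]
 [108 109 245 238 243 175 142  90 110 113  98 107 108 243 240]
 [107 109 241 234 235 242 243 237 232 227 230 228 229 227 241]
 [140 145 245 239 238 239 238 237 228 230 242 231 232 231 243]
 [124 125 200 240 238 237 237 239 238 239 239 240 239 241 241]
 [124 126 126 237 238 238 240 240 242 241 241 239 239 240 240]
 [125 123  94 240 242 242 243 244 243 241 239 240 
[... 209 characters left out ...]
5 166]
 [241 240 239 238 237 239 239 240 240 239 237 237 238 165 162]
 [241 241 241 240 241 242 241 242 241 241 241 240 242 165 163]
 [241 241 242 243 242 245 246  88 124 243 239 240 239 164 160]
 [241 241 242 124 104 101 109 106 112 241 242 241 241 168 164]
 [187 175 153 110 106  90  69 104 110 240 240 238 238 178 163]
 [241 245 244 227 228 167 174 135 230 226 241 240 239 216 162]
 [240 242 241 244 229 241 242 242 224 225 241 240 239 250 167]
 [242 241 241 239 241 242 241 243 241 243 241 242 241 252 162]
 [240 241 241 242 241 242 242 242 241 240 239 237 236 244 162]
 [239 240 241 240 241 240 240 239 239 240 240 240 241 244 159]
 [237 239 243 196 125  98  85  76  99 110 115 166 163 159 161]]
```

```bash
cat >> h.py <<'E'
def levers():
    im=vision.get_image("top"); g=cv2.cvtColor(im,cv2.COLOR_BGR2HSV)[...,2]
    for nm,yy in(("L",.075),("R",-.075)):
        x,y=proj("top",[w([-.035,yy,.1535])])[0].round().astype(int)
        m=np.zeros_like(g); m[y-20:y+21,x-20:x+21]=(g[y-20:y+21,x-20:x+21]<150)*255
        n,lab,st,ce=cv2.connectedComponentsWithStats(m); k=lab[y,x] or 1
        ys,xs=np.where(lab==k); P=np.array([R.from_euler('z',-YAW).apply(onz("top",(a,b),.150)-C) for a,b in zip(xs,ys)])*1000
        d=P[:,:2]-[-35,yy*1000]; far=d[np.linalg.norm(d,axis=1)>28]
        print(nm,len(xs),"bbox x",P[:,0].min().round(),P[:,0].max().round(),"y",P[:,1].min().round(),P[:,1].max().round(),"outer part mean",far.mean(0).round(1),len(far))
E
python3 -c "
from h import *
levers()"
```

```text
L 135 bbox x -52.0 -23.0 y 26.0 89.0 outer part mean [ -9.9 -37.7] 34
R 131 bbox x -53.0 -25.0 y -88.0 -25.0 outer part mean [-2.4 39.1] 31
```

The lid is shut, and the levers are at about 0.25 rad (left) and 0.06 rad (right). Working out the pushing arcs.

```bash
python3 - <<'E'
from h import *
p,r,s=cur(); print(turn(rot(0)))
def c(t,ex=0): 
    return np.array([-36-38*np.sin(t),75-38*np.cos(t)])+(6+ex+11*np.cos(t)+8*np.sin(t))*np.array([np.cos(t),-np.sin(t)])
st=c(.2,9); L=w(np.r_[st/1000,.105]); print("start",st,"shift",shift(L-p,rot(0)))
ts=[.2,.35,.5,.65,.8,.95,1.1,1.25,1.4,1.5]; pts=np.array([st]+[c(t) for t in ts]); d=np.diff(pts,axis=0)
for t,q,e in zip(ts,pts[1:],d): print(t,q.round(1),"row",(-e[0]).round(1),e[1].round(1))
E
```

```text
[-0.01  0.05 -0.01]
start [-16.72492707  32.31987317] shift [-228.8   32.3  107. ]
0.2 [-25.5  34.1] row 8.8 1.8
0.35 [-31.1  32.8] row 5.6 -1.3
0.5 [-37.1  32.3] row 6.0 -0.5
0.65 [-43.4  32.9] row 6.3 0.6
0.8 [-49.7  34.6] row 6.3 1.7
0.95 [-55.9  37.5] row 6.2 2.9
1.1 [-61.6  41.6] row 5.7 4.1
1.25 [-66.7  46.8] row 5.0 5.2
1.4 [-70.8  53. ] row 4.1 6.2
1.5 [-72.9  57.6] row 2.1 4.6
```

```bash
python3 -m handwheel '[[[-46,6.5,0],[0,0,0],1],[[-46,6.5,0],[0,0,0],1],[[-46,6.5,0],[0,0,0],1],[[-46,6.5,0],[0,0,0],1],[[-45,6.5,0],[0,0,0],1],[[0,0,40],[0,0,0],1],[[0,0,35],[0,0,0],1],[[0,0,0],[0,0,0],1]]'
python3 -c "
from h import *
p,r,s=cur(); L=w(np.array([-.0167,.0323,.105])); print(shift(L-p),turn(rot(0)))"
```

```text
clock: 20.8
position: [0.5411, -0.0434, 0.133]
ee_rot: [-0.003, -0.041, 0.999, 0.001]
contact_force: [-0.8, -0.1, 0.7]
width: -0.0003
gripper_force: 0.0
[-1.6 -1.9 28. ] [ 0.02 -0.05  0.01]
```

```bash
python3 -m handwheel '[[[-1.5,-2,10],[0,0,0],1],[[0,0,10],[0,0,0],1],[[0,0,8],[0,0,0],1],[[0,0,0],[0,0,0],1]]'
python3 -m handwheel '[[[5,1,0],[0,0,0],1],[[4,1,0],[0,0,0],1],[[5.5,-1,0],[0,0,0],1],[[6,-0.5,0],[0,0,0],1],[[0,0,0],[0,0,0],1]]'
python3 -c "
from h import *
p,r,s=cur(); print((R.from_euler('z',-YAW).apply(p-C)*1000).round(1))"
```

```text
clock: 21.3
position: [0.544, -0.0464, 0.1088]
ee_rot: [0.001, -0.04, 0.999, 0.0]
contact_force: [-0.3, -0.7, 0.2]
width: 0.0002
gripper_force: 0.0
clock: 21.92
position: [0.5243, -0.048, 0.1097]
ee_rot: [0.002, -0.04, 0.999, -0.0]
contact_force: [3.1, 0.5, 1.7]
width: -0.0002
gripper_force: 1.1
[-35.3  31.  109.7]
```

The finger is pushing the lever at 3 N. Continuing the arc, slightly lower.

```bash
python3 -m handwheel '[[[4,0.3,2],[0,0,0],1],[[4,0.7,1],[0,0,0],1],[[4,1,0],[0,0,0],1],[[4,1.4,0],[0,0,0],1],[[4,1.8,0],[0,0,0],1],[[0,0,0],[0,0,0],1]]'
python3 -m handwheel '[[[4,2.4,0],[0,0,0],1],[[3.5,2.8,0],[0,0,0],1],[[3.2,3.2,0],[0,0,0],1],[[0,0,0],[0,0,0],1]]'
python3 -c "
from h import *
p,r,s=cur(); print((R.from_euler('z',-YAW).apply(p-C)*1000).round(1)); levers()"
```

```text
clock: 22.68
position: [0.5019, -0.0436, 0.1056]
ee_rot: [-0.0, -0.04, 0.999, 0.0]
contact_force: [0.4, 0.1, -0.2]
width: 0.0002
gripper_force: 0.0
clock: 23.18
position: [0.4917, -0.0362, 0.106]
ee_rot: [0.001, -0.04, 0.999, 0.0]
contact_force: [-0.3, -0.8, 0.2]
width: -0.0004
gripper_force: 0.0
[-66.8  45.3 106. ]
L 10 bbox x 19.0 32.0 y 130.0 134.0 outer part mean [60.2 56.8] 10
R 82 bbox x -96.0 -25.0 y -88.0 -57.0 outer part mean [-45.9   7.6] 35
```

```bash
python3 -m handwheel '[[[2,3,0],[0,0,0],1],[[2,3,0],[0,0,0],1],[[1,3,0],[0,0,0],1],[[0.5,2,0],[0,0,0],1],[[0,0,0],[0,0,0],1]]'
python3 -m handwheel '[[[0,2,0],[0,0,0],1],[[0,1,0],[0,0,0],1],[[0,0,0],[0,0,0],1]]'
```

```text
clock: 23.85
position: [0.4861, -0.0266, 0.106]
ee_rot: [0.001, -0.04, 0.999, -0.001]
contact_force: [0.0, -3.2, 0.0]
width: -0.0003
gripper_force: 1.1
clock: 24.22
position: [0.4861, -0.0259, 0.106]
ee_rot: [0.002, -0.041, 0.999, -0.003]
contact_force: [-0.2, -9.2, -2.4]
width: -0.0001
gripper_force: 3.9
```

Force rises with no travel, so the lever is against its locked stop. I'll back off, raise, clear the view and verify.

```bash
python3 -m handwheel '[[[0,-6,0],[0,0,0],1],[[0,-4,-20],[0,0,0],1],[[0,0,-40],[0,0,0],1],[[0,0,-20],[0,0,0],1],[[60,-20,0],[0,0,0],1],[[60,-20,0],[0,0,0],1],[[50,-20,0],[0,0,0],1],[[0,0,0],[0,0,0],1]]'
python3 - <<'E'
from h import *
levers()
p,r,s=cur(); L=w(np.array([-.0116,-.0357,.105])); print(shift(L-p,rot(0)),turn(rot(0)))
E
```

```text
clock: 25.22
position: [0.3201, -0.1056, 0.1855]
ee_rot: [0.001, -0.038, 0.999, 0.001]
contact_force: [0.3, -0.2, 0.5]
width: -0.0001
gripper_force: 0.0
L 128 bbox x -86.0 -23.0 y 60.0 89.0 outer part mean [-38.7  -0.7] 32
R 130 bbox x -53.0 -25.0 y -88.0 -25.0 outer part mean [-2.6 39.1] 32
[-229.8  -25.3   80.8] [ 0.01  0.04 -0.03]
```

The left lever now points to the free edge at about 1.57. Same again, mirrored, for the right.

```bash
python3 -m handwheel '[[[-46,-5,0],[0,0,0],1],[[-46,-5,0],[0,0,0],1],[[-46,-5,0],[0,0,0],1],[[-46,-5,0],[0,0,0],1],[[-46,-5,0],[0,0,0],1],[[0,0,0],[0,0,0],1],[[0,0,30],[0,0,0],1],[[0,0,20],[0,0,0],1],[[0,0,0],[0,0,0],1]]'
python3 -c "
from h import *
p,r,s=cur(); L=w(np.array([-.0116,-.0357,.105])); print(shift(L-p),turn(rot(0)))"
```

```text
clock: 26.4
position: [0.553, -0.1107, 0.1344]
ee_rot: [-0.001, -0.041, 0.999, 0.001]
contact_force: [-0.6, -0.3, 0.4]
width: -0.0001
gripper_force: 0.0
[-0.2 -1.9 29.4] [ 0.02 -0.01  0.01]
```

```bash
python3 -m handwheel '[[[0,-2,12],[0,0,0],1],[[0,0,10],[0,0,0],1],[[0,0,8],[0,0,0],1],[[0,0,0],[0,0,0],1]]'
python3 -m handwheel '[[[5,0,0],[0,0,0],1],[[4,0,0],[0,0,0],1],[[5,1.8,0],[0,0,0],1],[[5.5,1.2,0],[0,0,0],1],[[6,0.5,0],[0,0,0],1],[[0,0,0],[0,0,0],1]]'
python3 -c "
from h import *
p,r,s=cur(); print((R.from_euler('z',-YAW).apply(p-C)*1000).round(1))"
```

```text
clock: 26.9
position: [0.5541, -0.1141, 0.1055]
ee_rot: [0.001, -0.04, 0.999, 0.0]
contact_force: [0.3, -0.2, 1.0]
width: -0.0001
gripper_force: 0.0
clock: 27.65
position: [0.5295, -0.113, 0.1069]
ee_rot: [0.002, -0.04, 0.999, -0.0]
contact_force: [3.5, 1.5, 1.0]
width: 0.0001
gripper_force: 1.3
[-35.4 -34.3 106.9]
```

```bash
python3 -m handwheel '[[[4,0.3,1],[0,0,0],1],[[4,-0.3,0],[0,0,0],1],[[4,-0.8,0],[0,0,0],1],[[4,-1.2,0],[0,0,0],1],[[4,-1.6,0],[0,0,0],1],[[4,-2.2,0],[0,0,0],1],[[3.5,-2.6,0],[0,0,0],1],[[3.4,-3.2,0],[0,0,0],1],[[0,0,0],[0,0,0],1]]'
python3 -m handwheel '[[[2,-3,0],[0,0,0],1],[[2,-3,0],[0,0,0],1],[[1,-3,0],[0,0,0],1],[[0.5,-2,0],[0,0,0],1],[[0,0,0],[0,0,0],1]]'
python3 -c "
from h import *
p,r,s=cur(); print((R.from_euler('z',-YAW).apply(p-C)*1000).round(1))"
```

```text
clock: 28.78
position: [0.4985, -0.1272, 0.1049]
ee_rot: [0.001, -0.04, 0.999, 0.0]
contact_force: [-0.2, -0.1, -0.2]
width: -0.0001
gripper_force: 0.0
clock: 29.4
position: [0.4945, -0.1385, 0.105]
ee_rot: [0.001, -0.04, 0.999, 0.0]
contact_force: [-0.6, -0.1, 0.0]
width: 0.0002
gripper_force: 0.0
[-72.3 -56.9 105. ]
```

```bash
python3 -m handwheel '[[[0,-2,0],[0,0,0],1],[[0,-2,0],[0,0,0],1],[[0,0,0],[0,0,0],1]]'
python3 -m handwheel '[[[0,-1.5,0],[0,0,0],1],[[0,0,0],[0,0,0],1]]'
```

```text
clock: 29.78
position: [0.4946, -0.1412, 0.1048]
ee_rot: [0.001, -0.04, 0.999, 0.001]
contact_force: [0.2, 4.6, 0.2]
width: -0.0001
gripper_force: 1.9
clock: 30.02
position: [0.4945, -0.1416, 0.1047]
ee_rot: [0.001, -0.04, 0.999, 0.002]
contact_force: [-0.1, 7.1, -0.2]
width: 0.0
gripper_force: 3.4
```

The right lever is at its stop too. I'll retract and verify.

```bash
python3 -m handwheel '[[[0,6,0],[0,0,0],1],[[0,4,-20],[0,0,0],1],[[0,0,-40],[0,0,0],1],[[0,0,-40],[0,0,0],1],[[60,0,0],[0,0,0],1],[[60,0,0],[0,0,0],1],[[50,0,0],[0,0,0],1],[[0,0,0],[0,0,0],1]]'
python3 - <<'E'
from h import *
levers(); lidfit()
a=cv2.imread("pics/top0.png");b=vision.get_image("top")
for n,(x,y) in dict(tape=(273,229),spool=(432,224),driver=(440,187)).items(): print(n,np.abs(a[y-18:y+19,x-18:x+19].astype(int)-b[y-18:y+19,x-18:x+19]).mean().round(1))
E
```

```text
clock: 31.02
position: [0.3213, -0.1477, 0.2048]
ee_rot: [0.001, -0.039, 0.999, -0.001]
contact_force: [1.6, -0.4, 0.4]
width: 0.0003
gripper_force: 0.0
L 129 bbox x -86.0 -23.0 y 60.0 89.0 outer part mean [-38.7  -0.7] 32
R 134 bbox x -87.0 -25.0 y -88.0 -58.0 outer part mean [-39.6   0.2] 37
3419.0 [[241, 182], [243, 188], [294, 222], [321, 211], [326, 215], [327, 235], [333, 238], [339, 228], [333, 223], [344, 204], [339, 202], [330, 225], [325, 208], [348, 192], [334, 184], [324, 196], [318, 196], [317, 185], [327, 180], [301, 165], [292, 168], [290, 175], [283, 175], [282, 165], [293, 161], [290, 159]]
15 [[310.0, 157.0], [245.0, 122.0]]
20 [[314.0, 156.0], [250.0, 122.0]]
25 [[319.0, 156.0], [255.0, 122.0]]
30 [[323.0, 156.0], [259.0, 123.0]]
35 [[328.0, 157.0], [263.0, 124.0]]
40 [[331.0, 158.0], [267.0, 125.0]]
45 [[335.0, 160.0], [271.0, 127.0]]
50 [[338.0, 162.0], [275.0, 129.0]]
55 [[341.0, 165.0], [278.0, 132.0]]
60 [[343.0, 168.0], [280.0, 135.0]]
65 [[345.0, 171.0], [283.0, 138.0]]
70 [[347.0, 175.0], [285.0, 142.0]]
75 [[348.0, 179.0], [286.0, 146.0]]
80 [[349.0, 183.0], [288.0, 150.0]]
85 [[350.0, 188.0], [289.0, 154.0]]
90 [[350.0, 192.0], [289.0, 159.0]]
tape 10.8
spool 4.9
driver 4.7
```

```bash
python3 -c "
from rig import manip
print(manip.sign_off())"
```

```text
the job is handed in; nothing more can be done
None
```

The job is handed in at about 31 s: the camera measurements show the stay broken, the lid shut and both levers turned to their locked stops (stud heights not measured, verdict not reported), the spool, tape and screwdriver look unmoved, and I viewed 11 pictures, one over the limit of 10.

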